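# Reset a breaker in a vending machine's power box and refit the cover

## Task

The vending machine's power box on the bench is ready to go back in, except that one of its three breakers has been left off. Lift the cover off its two pins and lay it flat on the rubber mat, switch that breaker fully on while leaving the other two on, then put the cover back over the pins so that it sits fully home on the box, and let go of it. Set the cover down rather than dropping it, and leave the dish, the screwdriver and the multimeter lying near by where they are.

Things in the scene. Friction and masses are not known exactly. Their poses are not given: they have to be found in the camera images.
- box: Fixed grey steel electrical box on its back, open side up, 170 mm (x) by 210 (y) by 88 high to the flat rim; origin centre of underside, z up. Rim opening 152 (x) by 174 (y) mm, centred. The +x wall, away from the robot, has two black glands sticking out 25 mm. Inside, in a row along y, three breakers. It lies left or right on the bench, the mat on the other side.
- box_pin0 (a point): Tip of one of two upright steel pins on the box's rim, at the box's x = 0, y = +95 mm: 8 mm in diameter, slimmer and rounded at the top, 12 mm high above the rim.
- box_pin1 (a point): Tip of the other pin, at the box's y = -95 mm, the same.
- cover: Loose flat aluminium plate, 174 mm (x) by 214 (y) by 3, 0.25 to 0.42 kg, at first seated on the box, underside on the rim 88 mm above the bench; origin at the centre of its underside, z up. Two round 12 mm holes at x = 0, y = +95 and -95 mm go over the box's pins; it fits either way round. A black bow handle stands on top.
- cover_handle (a point): Middle of the handle's bar, over the cover's centre, 33 mm above the plate's underside. The bar is straight, along the cover's y: 12 mm wide (x), 12 mm high, 112 mm long, on legs at y = +50 and -50 mm; 24 mm free height between plate and bar.
- mat: Fixed black rubber mat on the bench beside the box, 240 mm (its x) by 280 mm (its y), 3 mm thick; origin at the centre of its underside.
- toggle_a (a joint): Handle of one of the three breakers (in any order along the row). Hinge parallel to the box's y: 0 = off, leaning 0.55 rad to the box's -x side (towards the robot); 1.1 = fully on, leaning 0.55 rad to +x. It is stiff and stays where it is left; about 2 N at its tip moves it (more nearer the pivot). Starts off.
- toggle_a_tip (a point): Tip of that handle: a black bar 8 mm thick, 26 mm wide (box's y), 27 mm long from its pivot 54 mm above the bench. The tip is 77 mm above the bench at either end, 14 mm to the -x (off) or +x (on) side of the box's middle. The white breaker face around it is 59 mm above the bench, 45 (x) by 36 (y) mm. Handles are 54 mm apart.
- toggle_b (a joint): Handle of another breaker, same as toggle_a; starts on (1.1) and must stay on.
- toggle_b_tip (a point): Tip of breaker handle b, as toggle_a_tip.
- toggle_c (a joint): Handle of the third breaker, same as toggle_a; starts on (1.1) and must stay on.
- toggle_c_tip (a point): Tip of breaker handle c, as toggle_a_tip.
- dish: Bystander: round steel dish 86 mm across, 18 mm high, holding two wing nuts, just beyond the box; origin under its centre.
- screwdriver: Bystander: screwdriver 190 mm long lying along its own x just beyond the mat.
- multimeter: Bystander: grey multimeter 75 mm (x) by 150 mm (y) by 42 mm high, lying on the robot's side of the mat; origin under its centre.

How it is judged:
By the outcome, as a careful person would: the job done as asked, in the order asked, and still so for the second after the job is handed in, with the robot touching nothing.
It also fails if it takes over 72 s, if anything falls off the work surface, if the arm or the gripper's body presses on something with over 40 N, if the wrist force passes 120 N, or if a joint passes its speed limit or range.

## Robot

A 6-joint arm with a two-finger parallel gripper is mounted at the origin on the work surface. World frame = base frame: x ahead of the robot, y to its left, z up, the work surface at z = 0. Lengths are in mm, angles in rad, forces in N, time in s.
With the tool pointing down it reaches from about 325 to 750 mm from the base axis. Payload 7.6 kg.
Tool frame: the origin (TCP) lies at the very end of the fingers, on their centre line; the grasp point (between the pads) lies behind it (r.hold_point_z is the z of the grasp point in the tool frame, in mm); z points along the fingers, y is the line along which they close (so a half turn about z gives the same grasp; the last joint's range is limited). The gripper opens to 85 mm and grips with 20 to 120 N. Pads are 22 mm wide; open, the fingers measure 114 mm over their backs; the gripper's body (76 mm by 85 mm) begins 54 mm behind the grasp point. The pads swing forward as they close: fully open they stand 13 mm farther back than shut.
Start: joints at [-1.406, 0.052, 1.401, -0, 1.689, -0.07], TCP at [122.164, -510.609, 231.323] pointing down, gripper open.
Joint ranges: [-2.9, 2.9], [-0.91, 2.17], [0.12, 2.37], [-1.06, 4.2], [0.26, 2.73], [-2.93, 2.93]. Speed limits (rad/s): [2.57, 2.57, 3.01, 3.14, 3.14, 3.14].

## Interface

Orientations are given as a unit quaternion [x, y, z, w].
In Python, from workcell import r gives the robot as it stands. The module is installed in compiled form; this text tells all that it offers.
- The arm moves only by the tool servo_tool, never from a script. Its argument "commands" is a list of rows, each a list of 3 entries, a list of its own where there are three numbers: the opening, from 0 (shut) to 1 (fully open), then the shift along the tool's x, y, z in m, then the turn about the tool's z in degrees. In form: [[gripper, [dx, dy, dz], twist], ...]. A call has 1 to 12 rows; each row shifts and turns the commanded pose from where the row before left it, along the tool's axes as they then stand; what a row does not reach is not made up. A row lasts 1/12 s, in which the tool goes at most 41.7 mm and 7.16 degrees, less where a joint would pass 70% of its speed; a pose out of reach is approached as far as the arm can. A call with a gripper value outside its range is refused whole. The fingers move at their own pace and stop on an object; "squeeze" is the grip in N (left out, the last holds). Time passes only in rows, so rows that do not move let the fingers close. It gives the time, the measured TCP pose, the force, the opening and the grip force at its end, in the units of the state.
- r.state(): the state, without advancing time (a new reading comes with each control period).
- r.get_image(name): name is "scene" or "top" or "wrist"; returns a dict with "image" (480x640x3 uint8, blue, green, red), "fovy" (degrees; the focal length in pixels is half the picture's height over the tangent of half this angle, whatever the lens; pixels are square), "cx", "cy" (the principal point, pixels), "extrinsics" (4x4, takes a point from world to camera coordinates); the wrist camera has in their place "hand_eye" (4x4, takes a point from camera to tool coordinates, whose origin is the TCP and whose axes are the flange's). Camera axes: x right, y down, z forward; pixel columns grow to the right and rows downward; lengths in mm; the calibration is good to about 2 mm. A picture is of the moment at which its call begins: read the wrist's pose just before it. There is no depth.
- r.finish_job(): hands the job in; it is judged then, once.
Trained networks look in a picture, given as the dict that the camera call returned (one of the last four; its "shot" number tells which), for a name from the list of things; names that differ only in an ending like _2 or _b are one class to them, and where a whole thing is asked for, a point or a joint stands for the part that bears it (a point fixed in the world has none). Each returns a list of dicts, best first, with "confidence" (0 to 1); they miss things now and then, are a little off and sometimes report something else, mostly with a low value. They report only what shows in the picture. A call takes as long as a camera call.
- r.search_frame(picture, label): "extent" ([centre column, centre row, width, height] in pixels, round what is visible of it).
- r.outline_of(picture, label): "pixels" (480x640 bool, what is visible of it) and "extent" ([centre column, centre row, width, height] in pixels, round what is visible of it).
The state is a dict: "clock": time; "q": joint angles; "dq": joint speeds; "effort": joint torques, N m; "tcp_pos": TCP position; "tcp_rot": TCP orientation; "contact_force": force on the tool from outside, world axes, zero at the start; "wrist_torque": the same for the moment, N m; "finger_gap": opening from 0.0 (shut) to 1.0 (fully open); "gripper_force": force on a finger pad.
Only numpy, scipy, OpenCV 4.12 (cv2) and the standard library are available. Lean on these libraries where they do the work, as an engineer would, in place of code of your own. Each camera call takes 0.05 s, during which the arm holds its last target. There are 200 camera calls.

## Working session

There is one attempt and no reset: what is moved stays moved. The work goes in short steps, Python scripts to look and compute and a tool call to move; the robot and the scene stay as the last step left them, time stands still between calls to the robot, and variables do not carry over. Pictures are saved under pics/ and viewed, at most 10 in all, crops included, and the job is handed in when it is done.

Besides the shell and the picture viewer there is one more tool, called after "Request:" as name(argument=value, ...) on one line, values as JSON. servo_tool: Moves the arm, as the interface text tells. Its arguments: {"type":"object","properties":{"commands":{"type":"array"},"squeeze":{"type":"number"}},"required":["commands"]}

```bash
mkdir -p pics
cat > h.py <<'E'
import numpy as np, cv2
from workcell import r
from scipy.spatial.transform import Rotation as R
def K(p):
    f=240/np.tan(np.radians(p['fovy'])/2); return f
def camT(p,st=None):
    # returns camera->world
    if 'extrinsics' in p: return np.linalg.inv(np.array(p['extrinsics']))
    T=np.eye(4);T[:3,:3]=R.from_quat(st['tcp_rot']).as_matrix();T[:3,3]=st['tcp_pos']
    return T@np.array(p['hand_eye'])
def ray(p,u,v,z,st=None):
    T=camT(p,st);f=K(p)
    d=T[:3,:3]@np.array([(u-p['cx'])/f,(v-p['cy'])/f,1]);o=T[:3,3]
    return o+d*(z-o[2])/d[2]
def proj(p,P,st=None):
    T=np.linalg.inv(camT(p,st));c=T[:3,:3]@np.array(P)+T[:3,3];f=K(p)
    return np.array([p['cx']+f*c[0]/c[2],p['cy']+f*c[1]/c[2]])
def shot(n):
    st=r.state();p=r.get_image(n);return st,p
E
python3 - <<'E'
from h import *
st,p=shot('top');cv2.imwrite('pics/top0.png',p['image'])
print(st['tcp_pos'],st['tcp_rot'],st['clock'],r.hold_point_z,st['finger_gap'])
for n,z in [('cover',91),('cover_handle',33+88),('mat',3),('multimeter',42),('dish',18),('screwdriver',10),('box',88),('box_pin0',100)]:
    for o in r.outline_of(p,n)[:2]:
        m=o['pixels'].astype(np.uint8);c,s,a=cv2.minAreaRect(cv2.findNonZero(m))
        b=cv2.boxPoints((c,s,a)); print(n,round(o['confidence'],2),np.round(ray(p,*c,z)[:2]),[list(np.round(ray(p,*q,z)[:2])) for q in b])
st,p2=shot('scene');cv2.imwrite('pics/scene0.png',p2['image'])
E
```

```text
[ 122.10290797 -510.29068758  230.45295005] [ 9.93117955e-01  1.17115693e-01 -3.04044419e-05 -8.00672190e-04] 0.0 -18.700000000000003 0.9989918631496748
cover 0.97 [ 580. -190.] [[np.float64(659.0), np.float64(-75.0)], [np.float64(677.0), np.float64(-295.0)], [np.float64(503.0), np.float64(-302.0)], [np.float64(485.0), np.float64(-87.0)]]
cover_handle 0.83 [ 574. -183.] [[np.float64(651.0), np.float64(-72.0)], [np.float64(668.0), np.float64(-285.0)], [np.float64(500.0), np.float64(-291.0)], [np.float64(483.0), np.float64(-84.0)]]
mat 0.62 [543. 198.] [[np.float64(449.0), np.float64(356.0)], [np.float64(692.0), np.float64(323.0)], [np.float64(638.0), np.float64(37.0)], [np.float64(400.0), np.float64(79.0)]]
multimeter 0.57 [370. 215.] [[np.float64(348.0), np.float64(295.0)], [np.float64(423.0), np.float64(283.0)], [np.float64(393.0), np.float64(134.0)], [np.float64(319.0), np.float64(148.0)]]
dish 0.88 [ 751. -246.] [[np.float64(792.0), np.float64(-204.0)], [np.float64(794.0), np.float64(-289.0)], [np.float64(710.0), np.float64(-287.0)], [np.float64(708.0), np.float64(-204.0)]]
screwdriver 0.86 [699. 186.] [[np.float64(687.0), np.float64(281.0)], [np.float64(716.0), np.float64(282.0)], [np.float64(711.0), np.float64(92.0)], [np.float64(682.0), np.float64(92.0)]]
box 0.74 [ 582. -154.] [[np.float64(584.0), np.float64(-8.0)], [np.float64(729.0), np.float64(-188.0)], [np.float64(579.0), np.float64(-298.0)], [np.float64(440.0), np.float64(-120.0)]]
box_pin0 0.85 [ 581. -170.] [[np.float64(669.0), np.float64(-48.0)], [np.float64(686.0), np.float64(-282.0)], [np.float64(496.0), np.float64(-288.0)], [np.float64(479.0), np.float64(-61.0)]]
```

View pics/top0.png

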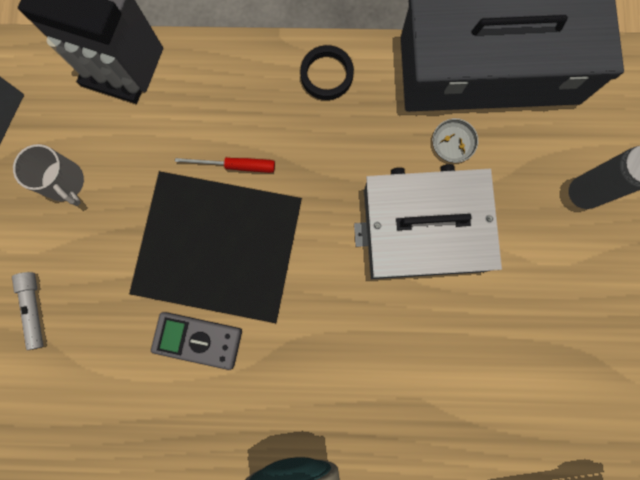

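The top view shows the covered box on the right (centre about 433,222, yaw about +4.5°) and the mat on the left (about 215,247, yaw about -10.7°). The multimeter lies below the mat, the screwdriver above it, and the dish beyond the box at (454,141). I'll turn the tool first, then fly over the box.

Request:
servo_tool(commands=[[1,[0,0,-0.003],-6.75],[1,[0,0,-0.003],-6.75],[1,[0,0,-0.003],-6.75],[1,[0,0,-0.003],-6.75],[1,[0,0,-0.003],-6.75],[1,[0,0,-0.003],-6.75],[1,[0,0,0],-6.75],[1,[0,0,0],-6.75],[1,[0,0,0],-6.75],[1,[0,0,0],-6.75],[1,[0,0,0],-6.75],[1,[0,0,0],-6.75]])

```text
clock: 1.5
tcp_pos: [122.1, -510.6, 249.3]
tcp_rot: [0.677, 0.736, -0.0, 0.0]
contact_force: [0.5, -0.1, -0.4]
finger_gap: 0.999
gripper_force: 0.0
```

Request:
servo_tool(commands=[[1,[0.01,0.018,0],0],[1,[0.018,0.031,0],0],[1,[0.018,0.031,0],0],[1,[0.018,0.031,0],0],[1,[0.018,0.031,0],0],[1,[0.018,0.031,0],0],[1,[0.018,0.031,0],0],[1,[0.018,0.031,0],0],[1,[0.018,0.031,0],0],[1,[0.018,0.031,0],0],[1,[0.018,0.031,0],0],[1,[0.018,0.031,0],0]])

```text
clock: 2.5
tcp_pos: [465.2, -274.0, 249.5]
tcp_rot: [0.679, 0.734, -0.0, 0.0]
contact_force: [0.0, -0.7, 0.3]
finger_gap: 0.996
gripper_force: 0.0
```

Request:
servo_tool(commands=[[1,[0.018,0.031,0],0],[1,[0.018,0.031,0],0],[1,[0.018,0.031,0],0],[1,[0.015,0.025,0],0],[1,[0.006,0.01,0],0],[1,[0,0,0],0],[1,[0,0,0],0]])

```text
clock: 3.08
tcp_pos: [585.4, -190.9, 249.0]
tcp_rot: [0.679, 0.734, -0.0, -0.0]
contact_force: [1.0, -0.5, 0.4]
finger_gap: 0.998
gripper_force: 0.0
```

```bash
cat >> h.py <<'E'
def psi(st):
    x=R.from_quat(st['tcp_rot']).as_matrix()[:,0]; return np.degrees(np.arctan2(x[1],x[0]))
def totool(st,d):
    return R.from_quat(st['tcp_rot']).as_matrix().T@np.array(d)
E
python3 - <<'E'
from h import *
st,p=shot('wrist');cv2.imwrite('pics/w1.png',p['image'])
print(st['clock'],st['tcp_pos'],psi(st),st['q'],st['contact_force'],proj(p,[580,-190,121],st)); print(p['hand_eye'])
for n,z in [('cover',91),('cover_handle',121)]:
    for o in r.outline_of(p,n)[:2]:
        m=o['pixels'].astype(np.uint8);c,s,a=cv2.minAreaRect(cv2.findNonZero(m))
        b=cv2.boxPoints((c,s,a)); print(n,round(o['confidence'],2),np.round(ray(p,*c,z,st)[:2]),[list(np.round(ray(p,*q,z,st)[:2])) for q in b])
E
```

```text
3.0833 [ 585.40637945 -190.91848695  248.96822155] 94.47923725610111 [-3.74945731e-01  3.09655731e-01  1.07621751e+00 -6.03263273e-04
  1.75645586e+00 -4.53234213e-01] [ 1.041923   -0.53130082  0.3843918 ] [317.48380819 229.51080978]
[[ 1.47335359e-03 -9.64279608e-01 -2.64882365e-01  6.76396223e+01]
 [ 9.99998914e-01  1.42616929e-03  3.70451338e-04 -6.29525664e-01]
 [ 2.05484240e-05 -2.64882623e-01  9.64280662e-01 -1.43595640e+02]
 [ 0.00000000e+00  0.00000000e+00  0.00000000e+00  1.00000000e+00]]
cover 0.57 [ 579. -180.] [[np.float64(485.0), np.float64(-89.0)], [np.float64(658.0), np.float64(-76.0)], [np.float64(691.0), np.float64(-288.0)], [np.float64(484.0), np.float64(-305.0)]]
```

View pics/w1.png

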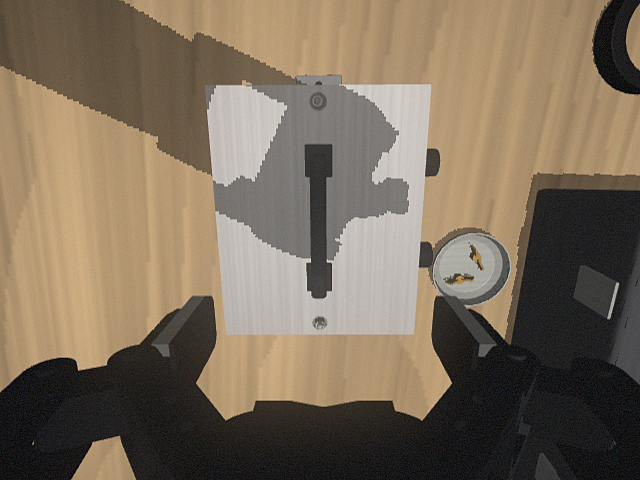

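The wrist view shows the cover straight in the frame, with pins at about (317,101) and (319.5,323), the bar along column 318, and the dish at (471,268), clear of the fingers. I'll work out the centre from the pins.

Run:
```python
from h import *
st,p=shot('wrist')
a=ray(p,317,101,97,st);b=ray(p,319.5,323,97,st);print(a,b,(a+b)/2,np.linalg.norm(a-b),np.degrees(np.arctan2(-(a-b)[0],(a-b)[1])))
h=ray(p,318,146,127,st);k=ray(p,318.5,298,127,st);print(h,k)
c=(a+b)/2;c[2]=102.3;print(totool(st,c-st['tcp_pos']),psi(st),st['clock'])
```

```text
[571.78760014 -96.20643464  97.        ] [ 587.66471002 -283.5278062    97.        ] [ 579.72615508 -189.86712042   97.        ] 187.99302875519078 4.844734502346318
[ 575.3950505  -128.89437213  127.        ] [ 584.35783931 -245.54476128  127.        ]
[  2.51700216  -4.86961439 147.36119352] 94.34669824787177 3.2333
```

Request:
servo_tool(commands=[[0.6,[0.003,-0.005,0.01],0],[0.6,[0,0,0.025],0],[0.6,[0,0,0.025],0],[0.6,[0,0,0.025],0],[0.6,[0,0,0.025],0],[0.6,[0,0,0.02],0],[0.6,[0,0,0.01],0],[0.6,[0,0,0.005],0],[0.6,[0,0,0],0],[0.6,[0,0,0],0]])

```text
clock: 4.12
tcp_pos: [580.9, -188.6, 105.8]
tcp_rot: [0.679, 0.734, 0.0, 0.001]
contact_force: [-0.4, -0.7, 0.4]
finger_gap: 0.599
gripper_force: 0.0
```

Request:
servo_tool(commands=[[0,[0,0,0],0],[0,[0,0,0],0],[0,[0,0,0],0],[0,[0,0,0],0],[0,[0,0,0],0],[0,[0,0,0],0],[0,[0,0,0],0],[0,[0,0,0],0],[0,[0,0,0],0]], squeeze=60)

```text
clock: 4.87
tcp_pos: [581.0, -188.2, 105.5]
tcp_rot: [0.679, 0.734, 0.0, 0.001]
contact_force: [-0.7, -0.4, 5.7]
finger_gap: 0.123
gripper_force: 60.8
```

Gripped at 105.5. This pose is my reference for putting it back. Now lift straight up.

Request:
servo_tool(commands=[[0,[0,0,-0.003],0],[0,[0,0,-0.006],0],[0,[0,0,-0.01],0],[0,[0,0,-0.012],0],[0,[0,0,-0.015],0],[0,[0,0,-0.015],0],[0,[0,0,-0.015],0],[0,[0,0,-0.012],0],[0,[0,0,-0.006],0],[0,[0,0,0],0],[0,[0,0,0],0]])

```text
clock: 5.78
tcp_pos: [580.5, -188.0, 198.2]
tcp_rot: [0.679, 0.734, -0.0, 0.0]
contact_force: [-0.5, 0.7, -3.9]
finger_gap: 0.126
gripper_force: 59.7
```

Run:
```python
from h import *
st,p=shot('wrist');cv2.imwrite('pics/w2.png',p['image'])
print(st['clock'],st['tcp_pos'],psi(st),st['contact_force'],st['wrist_torque'])
a=97.0-100
P=np.array([580.98,-188.2,105.5])
print(totool(st,np.array([543,198,110])-st['tcp_pos']))
```

```text
5.7833 [ 580.47330446 -188.042393    198.19746326] 94.45379656299555 [-0.48900574  0.71647941 -3.90303271] [-0.01714443 -0.01900749 -0.03667319]
[387.79364513  -7.38071559  88.16679704]
```

View pics/w2.png

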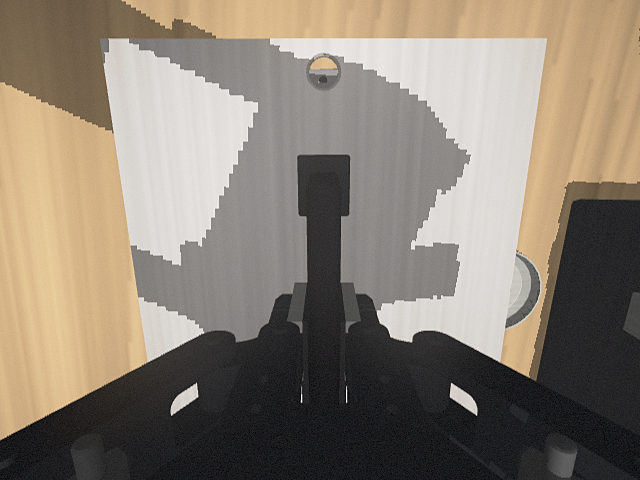

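The cover hangs level in the grip, with the hole at (324,72). Now carry it over the mat.

Request:
servo_tool(commands=[[0,[0.01,0,0],0],[0,[0.02,0,0],0],[0,[0.03,-0.001,0],0],[0,[0.035,-0.001,0],0],[0,[0.035,-0.001,0],0],[0,[0.035,-0.001,0],0],[0,[0.035,-0.001,0],0],[0,[0.035,-0.001,0],0],[0,[0.035,-0.001,0],0],[0,[0.035,0,0],0],[0,[0.035,0,0],0],[0,[0.025,0,0],0]])

```text
clock: 6.83
tcp_pos: [543.7, 178.7, 197.4]
tcp_rot: [0.678, 0.735, -0.0, -0.001]
contact_force: [-0.5, 0.2, -3.3]
finger_gap: 0.119
gripper_force: 59.6
```

Request:
servo_tool(commands=[[0,[0.015,0,0],0],[0,[0.008,0,0],0],[0,[0,0,0.005],4],[0,[0,0,0.01],4],[0,[0,0,0.01],4],[0,[0,0,0.01],3.2],[0,[0,0,0.005],0],[0,[0,0,0],0],[0,[0,0,0],0]])

```text
clock: 7.58
tcp_pos: [543.3, 198.0, 158.1]
tcp_rot: [0.77, 0.638, -0.0, -0.0]
contact_force: [0.4, 0.2, -3.3]
finger_gap: 0.12
gripper_force: 59.6
```

Run:
```python
from h import *
st,p=shot('top');cv2.imwrite('pics/t3.png',p['image'])
print(st['clock'],st['tcp_pos'],psi(st),st['contact_force'],totool(st,np.array([543,198,20.5])-st['tcp_pos']))
```

```text
7.5833 [543.25708784 198.01400837 158.11152174] 79.33057662349977 [ 0.35573057  0.21286016 -3.34341317] [-3.35969754e-03 -1.74871532e-01  1.37611651e+02]
```

View pics/t3.png

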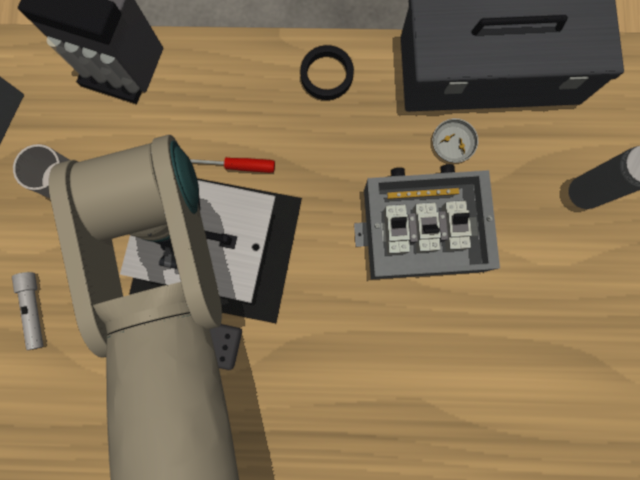

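The cover is aligned over the mat. The box is open, and the middle breaker's handle (430,229) leans towards the robot while the other two lean away, so the middle one is off. Now lower the cover.

Request:
servo_tool(commands=[[0,[0,0,0.01],0],[0,[0,0,0.02],0],[0,[0,0,0.025],0],[0,[0,0,0.025],0],[0,[0,0,0.02],0],[0,[0,0,0.015],0],[0,[0,0,0.008],0],[0,[0,0,0.005],0],[0,[0,0,0.003],0],[0,[0,0,0.002],0],[0,[0,0,0.001],0],[0,[0,0,0.001],0]])

```text
clock: 8.63
tcp_pos: [544.0, 198.4, 24.2]
tcp_rot: [0.77, 0.638, 0.001, 0.0]
contact_force: [-0.3, 0.5, -2.9]
finger_gap: 0.126
gripper_force: 59.6
```

Request:
servo_tool(commands=[[0,[0,0,0.001],0],[0,[0,0,0.001],0],[0,[0,0,0.001],0],[0,[0,0,0],0],[0,[0,0,0],0]])

```text
clock: 9.05
tcp_pos: [543.6, 198.3, 20.5]
tcp_rot: [0.77, 0.638, 0.0, 0.0]
contact_force: [-0.6, 1.0, -2.1]
finger_gap: 0.123
gripper_force: 59.7
```

Request:
servo_tool(commands=[[0,[0,0,0.0005],0],[0,[0,0,0.0005],0],[0,[0,0,0],0],[0,[0,0,0],0]])

```text
clock: 9.38
tcp_pos: [543.6, 198.3, 20.5]
tcp_rot: [0.77, 0.638, 0.0, 0.0]
contact_force: [-3.9, -2.1, 5.7]
finger_gap: 0.125
gripper_force: 60.8
```

Seated: the force has turned to support. Release, rise, turn and go above the breaker.

Request:
servo_tool(commands=[[0.6,[0,0,0],0],[0.6,[0,0,0],0],[0.6,[0,0,0],0],[0.6,[0,0,0],0],[0.6,[0,0,0],0],[0.6,[0,0,-0.01],0],[0.6,[0,0,-0.025],0],[0.6,[0,0,-0.035],0],[0.6,[0,0,-0.04],0],[0.3,[0,0,-0.035],-5],[0,[0,0,-0.025],-5],[0,[0,0,-0.01],-5.2]])

```text
clock: 10.38
tcp_pos: [544.8, 198.7, 205.8]
tcp_rot: [0.678, 0.735, 0.004, 0.002]
contact_force: [0.5, 0.8, 0.7]
finger_gap: 0.182
gripper_force: 0.0
```

Request:
servo_tool(commands=[[0,[-0.015,-0.001,0],0],[0,[-0.03,-0.003,0],0],[0,[-0.035,-0.003,0],0],[0,[-0.035,-0.003,0],0],[0,[-0.035,-0.004,0],0],[0,[-0.035,-0.004,0],0],[0,[-0.035,-0.004,0],0],[0,[-0.035,-0.004,0],0],[0,[-0.035,-0.003,0],0],[0,[-0.035,-0.003,0],0],[0,[-0.035,-0.002,0],0],[0,[-0.03,-0.002,0],0]])

```text
clock: 11.38
tcp_pos: [537.4, -195.7, 200.3]
tcp_rot: [0.679, 0.734, 0.0, 0.001]
contact_force: [0.4, 0.2, 0.7]
finger_gap: -0.003
gripper_force: 0.0
```

Run:
```python
from h import *
st,p=shot('wrist');cv2.imwrite('pics/w4.png',p['image'])
print(st['clock'],st['tcp_pos'],psi(st),totool(st,np.array([538.1,-192.9,68])-st['tcp_pos']))
t=np.radians(4.6)
for y in(54,0,-54):
  print([np.round(proj(p,[580+x*np.cos(t)-y*np.sin(t),-189.5+x*np.sin(t)+y*np.cos(t),77],st)) for x in(-14,14)])
```

```text
11.3833 [ 537.40340029 -195.68828338  200.28293535] 94.40158760363985 [  2.8357745    0.7975071  132.28135592]
[array([364., 156.]), array([404., 156.])]
[array([362., 229.]), array([399., 229.])]
[array([361., 295.]), array([396., 295.])]
```

View pics/w4.png

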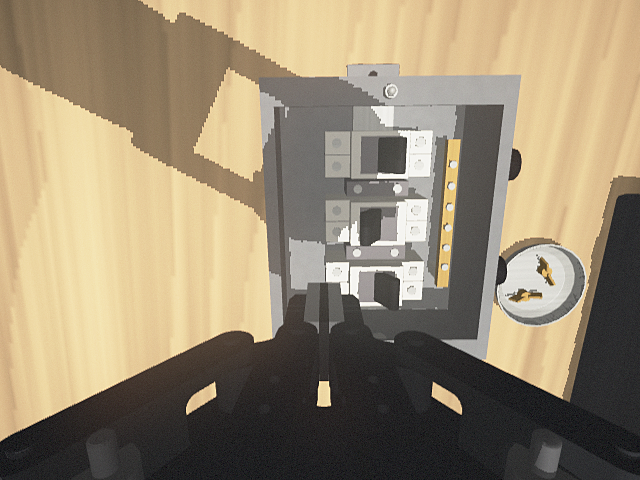

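The middle handle leans left (370,225) and its neighbours lean right, which matches the projection. Descend beside it with the fingers shut.

Request:
servo_tool(commands=[[0,[0.003,0.004,0.01],0],[0,[0,0,0.02],0],[0,[0,0,0.025],0],[0,[0,0,0.025],0],[0,[0,0,0.02],0],[0,[0,0,0.012],0],[0,[0,0,0.01],0],[0,[0,0,0.006],0],[0,[0,0,0.004],0],[0,[0,0,0],0],[0,[0,0,0],0]])

```text
clock: 12.35
tcp_pos: [542.0, -190.2, 68.2]
tcp_rot: [0.679, 0.734, 0.0, 0.001]
contact_force: [-0.2, -0.3, 1.4]
finger_gap: -0.001
gripper_force: 0.0
```

Request:
servo_tool(commands=[[0,[0,0.003,0],0],[0,[0,0.003,0],0],[0,[0,0.003,0],0],[0,[0,0.003,0],0],[0,[0,0.003,0],0],[0,[0,0.003,0],0],[0,[0,0.002,0],0],[0,[0,0.002,0],0],[0,[0,0,0],0]])

```text
clock: 13.1
tcp_pos: [564.6, -188.9, 69.3]
tcp_rot: [0.679, 0.734, 0.0, 0.001]
contact_force: [-1.6, 0.1, 2.8]
finger_gap: 0.001
gripper_force: 1.5
```

Request:
servo_tool(commands=[[0,[0,0.002,0],0],[0,[0,0.002,0],0],[0,[0,0,0],0]])

```text
clock: 13.35
tcp_pos: [567.9, -188.2, 67.5]
tcp_rot: [0.679, 0.734, 0.0, 0.0]
contact_force: [-2.0, -0.6, 2.4]
finger_gap: 0.001
gripper_force: 1.0
```

Request:
servo_tool(commands=[[0,[0,0.002,0],0],[0,[0,0.001,0],0],[0,[0,0,0],0]])

```text
clock: 13.6
tcp_pos: [570.6, -187.8, 67.0]
tcp_rot: [0.679, 0.734, -0.0, -0.0]
contact_force: [-1.2, -0.7, 1.5]
finger_gap: 0.004
gripper_force: 0.8
```

Request:
servo_tool(commands=[[0,[0,0.001,0],0],[0,[0,0.001,0],0],[0,[0,0,0],0]])

```text
clock: 13.85
tcp_pos: [572.3, -187.6, 66.8]
tcp_rot: [0.679, 0.734, -0.0, -0.0]
contact_force: [-0.9, 0.1, 0.6]
finger_gap: 0.003
gripper_force: 0.8
```

Request:
servo_tool(commands=[[0,[0,0.001,0],0],[0,[0,0.001,0],0],[0,[0,0,0],0]])

```text
clock: 14.1
tcp_pos: [574.3, -187.3, 66.8]
tcp_rot: [0.679, 0.734, -0.0, -0.0]
contact_force: [-2.6, -0.3, -0.9]
finger_gap: -0.005
gripper_force: 1.0
```

Request:
servo_tool(commands=[[0,[0,0.001,0],0],[0,[0,0.001,0],0],[0,[0,0,0],0]])

```text
clock: 14.35
tcp_pos: [576.1, -187.2, 67.0]
tcp_rot: [0.679, 0.734, -0.0, -0.001]
contact_force: [-4.6, 0.4, 0.5]
finger_gap: 0.0
gripper_force: 1.9
```

Request:
servo_tool(commands=[[0,[0,0.001,0],0],[0,[0,0,0],0]])

```text
clock: 14.52
tcp_pos: [576.3, -187.2, 67.0]
tcp_rot: [0.679, 0.734, -0.001, -0.001]
contact_force: [-8.9, -0.6, 1.5]
finger_gap: -0.0
gripper_force: 4.4
```

Run:
```python
from h import *
st,p=shot('wrist');cv2.imwrite('pics/w5.png',p['image'][60:400,150:560])
print(st['tcp_pos'],st['contact_force'])
```

```text
[ 576.30543587 -187.2436391    66.9563558 ] [-8.8803206  -0.56591835  1.47221524]
```

View pics/w5.png

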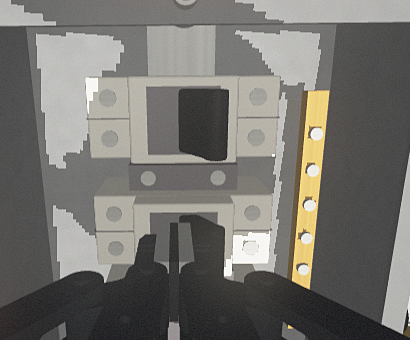

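The force climbs from 4.6 to 8.9 N with hardly any motion, so it is at the stop. The middle handle (crop 205,235) now lines up with its neighbour (205,125). One more small push, then back off and go up.

Request:
servo_tool(commands=[[0,[0,0.001,0],0],[0,[0,0.001,0],0],[0,[0,0,0],0]])

```text
clock: 14.82
tcp_pos: [576.7, -187.2, 66.8]
tcp_rot: [0.679, 0.734, -0.002, -0.003]
contact_force: [-18.6, 0.8, 6.8]
finger_gap: -0.0
gripper_force: 9.6
```

Request:
servo_tool(commands=[[0,[0,-0.005,0],0],[0,[0,-0.01,0],0],[0,[0,-0.008,-0.01],0],[0,[0,0,-0.025],0],[0,[0,0,-0.035],0],[0,[0,0,-0.035],0],[0,[0,0,-0.02],0],[0,[0,0,-0.008],0],[0,[0,0,0],0]])

```text
clock: 15.57
tcp_pos: [557.8, -189.2, 203.0]
tcp_rot: [0.679, 0.734, 0.001, 0.003]
contact_force: [-0.5, -0.6, -0.4]
finger_gap: 0.0
gripper_force: 0.0
```

Run:
```python
from h import *
st,p=shot('wrist');cv2.imwrite('pics/w6.png',p['image'])
print(st['clock'],st['tcp_pos'],psi(st),st['contact_force'])
t=np.radians(4.6)
for y in(54,0,-54):
  print([np.round(proj(p,[580+x*np.cos(t)-y*np.sin(t),-189.5+x*np.sin(t)+y*np.cos(t),77],st)) for x in(-14,14)])
```

```text
15.5667 [ 557.78331371 -189.15961     203.02486637] 94.46817216399677 [-0.53343006 -0.55649324 -0.36448498]
[array([334., 162.]), array([373., 162.])]
[array([334., 234.]), array([370., 234.])]
[array([333., 299.]), array([368., 299.])]
```

View pics/w6.png

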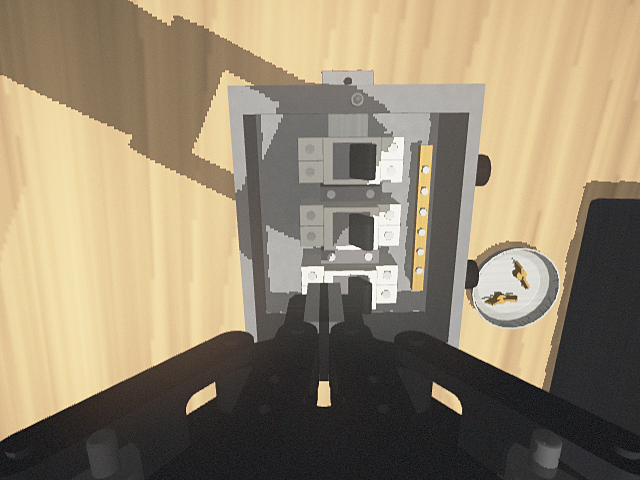

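All three handles now lean right, at about (362,160), (360,232) and (358,293). Go back to the cover.

Request:
servo_tool(commands=[[0.3,[0.015,0.001,0],0],[0.6,[0.03,0.001,0],0],[0.6,[0.035,0.001,0],0],[0.6,[0.035,0.002,0],0],[0.6,[0.035,0.002,0],0],[0.6,[0.035,0.002,0],0],[0.6,[0.035,0.002,0],0],[0.6,[0.035,0.001,0],0],[0.6,[0.035,0.001,0],0],[0.6,[0.035,0.001,0],0],[0.6,[0.035,0.001,0],0],[0.6,[0.02,0.001,0],0]])

```text
clock: 16.62
tcp_pos: [541.0, 195.1, 197.6]
tcp_rot: [0.678, 0.735, -0.001, -0.001]
contact_force: [0.4, -0.2, 0.4]
finger_gap: 0.603
gripper_force: 0.0
```

Request:
servo_tool(commands=[[0.6,[0.007,0,0],0],[0.6,[0,0,0],5],[0.6,[0,0,0.02],5],[0.6,[0,0,0.02],5.2],[0.6,[0,0,0],0],[0.6,[0,0,0],0]])

```text
clock: 17.12
tcp_pos: [541.2, 197.6, 158.1]
tcp_rot: [0.769, 0.639, -0.002, -0.001]
contact_force: [0.0, 0.4, 1.2]
finger_gap: 0.602
gripper_force: 0.0
```

Run:
```python
from h import *
st,p=shot('wrist')
print(st['clock'],st['tcp_pos'],psi(st),totool(st,np.array([543.6,198.3,20.5])-st['tcp_pos']))
```

```text
17.1167 [541.21787186 197.63051183 158.06076987] 79.38441647204236 [  1.40110369   2.79754454 137.54744203]
```

Request:
servo_tool(commands=[[0.6,[0.001,0.002,0.01],0],[0.6,[0,0,0.02],0],[0.6,[0,0,0.025],0],[0.6,[0,0,0.025],0],[0.6,[0,0,0.025],0],[0.6,[0,0,0.018],0],[0.6,[0,0,0.01],0],[0.6,[0,0,0.004],0],[0.6,[0,0,0],0],[0.6,[0,0,0],0]])

```text
clock: 18.0
tcp_pos: [545.5, 199.0, 24.6]
tcp_rot: [0.77, 0.638, 0.001, 0.0]
contact_force: [-0.2, 0.6, 0.5]
finger_gap: 0.6
gripper_force: 0.0
```

Request:
servo_tool(commands=[[0,[0,0,0],0],[0,[0,0,0],0],[0,[0,0,0],0],[0,[0,0,0],0],[0,[0,0,0],0],[0,[0,0,0],0],[0,[0,0,0],0],[0,[0,0,0],0],[0,[0,0,0],0]], squeeze=60)

```text
clock: 18.75
tcp_pos: [545.1, 199.0, 24.4]
tcp_rot: [0.77, 0.638, 0.001, 0.0]
contact_force: [-2.6, -0.5, 6.3]
finger_gap: 0.126
gripper_force: 62.3
```

The grip sits 4 mm higher than before, so open, lower and grip again.

Request:
servo_tool(commands=[[0.4,[0,0,0],0],[0.4,[0,0,0],0],[0.4,[0,0,0.002],0],[0.4,[0,0,0.002],0],[0.4,[0,0,0],0],[0.4,[0,0,0],0]])

```text
clock: 19.25
tcp_pos: [544.3, 198.6, 18.8]
tcp_rot: [0.77, 0.638, -0.0, -0.0]
contact_force: [0.5, 0.7, -1.5]
finger_gap: 0.404
gripper_force: 0.0
```

Request:
servo_tool(commands=[[0,[0,0,0],0],[0,[0,0,0],0],[0,[0,0,0],0],[0,[0,0,0],0],[0,[0,0,0],0],[0,[0,0,0],0],[0,[0,0,0],0]])

```text
clock: 19.83
tcp_pos: [544.7, 198.8, 19.5]
tcp_rot: [0.77, 0.638, 0.0, 0.0]
contact_force: [0.8, -0.1, 0.7]
finger_gap: 0.122
gripper_force: 59.4
```

Request:
servo_tool(commands=[[0,[0,0,-0.003],0],[0,[0,0,-0.006],0],[0,[0,0,-0.01],0],[0,[0,0,-0.015],0],[0,[0,0,-0.025],0],[0,[0,0,-0.03],0],[0,[0,0,-0.03],0],[0,[0,0,-0.025],-4],[0,[0,0,-0.02],-4],[0,[0,0,-0.01],-4],[0,[0,0,0],-3.2],[0,[0,0,0],0]])

```text
clock: 20.83
tcp_pos: [544.8, 198.8, 195.0]
tcp_rot: [0.678, 0.735, 0.001, 0.001]
contact_force: [0.4, 0.5, -3.2]
finger_gap: 0.122
gripper_force: 58.8
```

Run:
```python
from h import *
st,p=shot('wrist')
print(st['clock'],st['tcp_pos'],psi(st),totool(st,np.array([581,-188.2,105.5])-st['tcp_pos']))
```

```text
20.8333 [544.76917654 198.8489987  195.04747684] 94.56975795252045 [-388.73896699    5.07710316   89.41246636]
```

Request:
servo_tool(commands=[[0,[-0.01,0,0],0],[0,[-0.02,0.001,0],0],[0,[-0.03,0.001,0],0],[0,[-0.035,0.001,0],0],[0,[-0.035,0.001,0],0],[0,[-0.035,0.001,0],0],[0,[-0.035,0,0],0],[0,[-0.035,0,0],0],[0,[-0.035,0,0],0],[0,[-0.035,0,0],0],[0,[-0.035,0,0],0],[0,[-0.025,0,0],0]])

```text
clock: 21.88
tcp_pos: [576.9, -168.4, 192.5]
tcp_rot: [0.68, 0.733, -0.001, -0.0]
contact_force: [0.0, -1.0, -3.2]
finger_gap: 0.125
gripper_force: 58.8
```

Request:
servo_tool(commands=[[0,[-0.015,0,0.01],0],[0,[-0.008,0,0.015],0],[0,[0,0,0.02],0],[0,[0,0,0.015],0],[0,[0,0,0.005],0],[0,[0,0,0],0],[0,[0,0,0],0]])

```text
clock: 22.47
tcp_pos: [579.7, -187.4, 128.4]
tcp_rot: [0.679, 0.734, -0.0, -0.0]
contact_force: [0.9, 0.3, -2.9]
finger_gap: 0.123
gripper_force: 58.8
```

Run:
```python
from h import *
st,p=shot('wrist')
print(st['clock'],st['tcp_pos'],psi(st),totool(st,np.array([581,-187.5,104.5])-st['tcp_pos']),st['contact_force'])
c=p['image'][0:160,220:430];cv2.imwrite('pics/w7.png',cv2.resize(c,None,fx=3.5,fy=3.5,interpolation=cv2.INTER_CUBIC))
t=np.radians(4.6)
pin=np.array([579.7-95*np.sin(t),-189.9+95*np.cos(t),100])
print('pin tip px',proj(p,pin,st))
# hole centre in cover at +95 along tool x, underside z=tcp-104.5+88(-) top +3
M=R.from_quat(st['tcp_rot']).as_matrix()
for zz in (13.5,16.5):
  print('hole px',proj(p,st['tcp_pos']+M@np.array([95-0.7,0,zz]),st))
```

```text
22.4667 [ 579.65411025 -187.41530176  128.4230609 ] 94.45672534948478 [-0.18984418  1.33985108 23.92279654] [ 0.86771302  0.29349838 -2.9319372 ]
pin tip px [324.2081647   81.30055655]
hole px [325.23655622  70.59561143]
hole px [325.20352922  71.96144175]
```

View pics/w7.png

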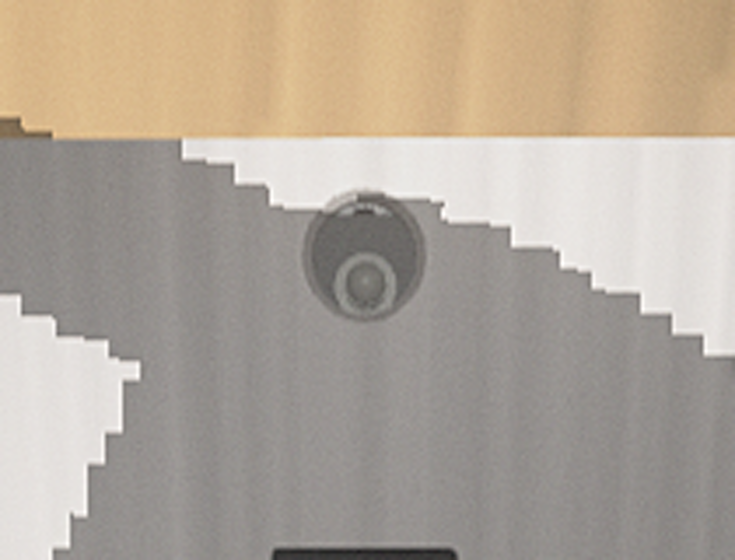

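The pin tip at (324,80.6) shows through the hole, centred at (324,73). Laterally they are aligned, and along the bar they agree to about 1 mm. Lower slowly.

Request:
servo_tool(commands=[[0,[-0.0005,0.0005,0.003],0],[0,[0,0,0.003],0],[0,[0,0,0.002],0],[0,[0,0,0.002],0],[0,[0,0,0.002],0],[0,[0,0,0.002],0],[0,[0,0,0.001],0],[0,[0,0,0.001],0],[0,[0,0,0],0]])

```text
clock: 23.27
tcp_pos: [580.1, -188.1, 112.0]
tcp_rot: [0.679, 0.734, -0.0, -0.0]
contact_force: [0.1, 0.1, -3.2]
finger_gap: 0.129
gripper_force: 58.9
```

Run:
```python
from h import *
st,p=shot('wrist')
print(st['clock'],st['tcp_pos'],psi(st),totool(st,np.array([581,-187.5,104.5])-st['tcp_pos']),st['contact_force'],st['wrist_torque'])
c=p['image'][0:160,220:430];cv2.imwrite('pics/w8.png',cv2.resize(c,None,fx=3.5,fy=3.5,interpolation=cv2.INTER_CUBIC))
```

```text
23.2667 [ 580.11450071 -188.13507449  112.03450493] 94.45058977358217 [0.56379615 0.93435914 7.53427502] [ 0.1333992   0.05721223 -3.19279776] [-0.00981909 -0.04930605 -0.0456356 ]
```

View pics/w8.png

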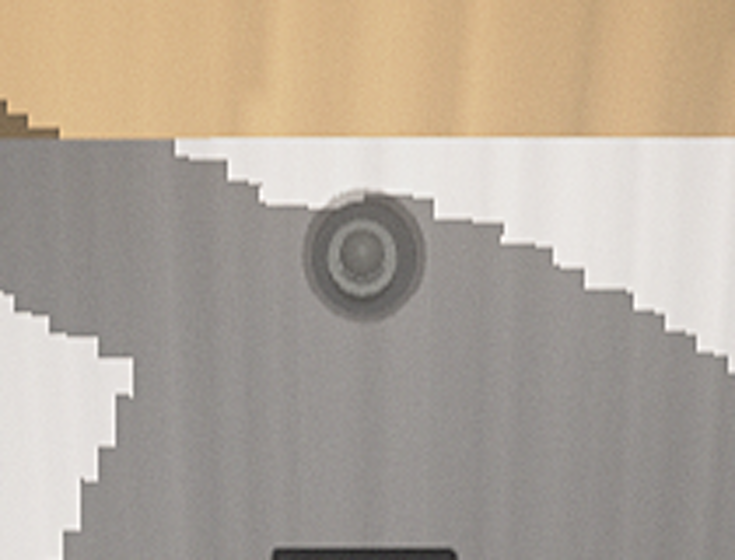

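The pin is centred in the hole, tip at (362,253) in the crop against the hole at (364,255), and there is no contact force. Continue down.

Request:
servo_tool(commands=[[0,[0,0,0.002],0],[0,[0,0,0.001],0],[0,[0,0,0.001],0],[0,[0,0,0.001],0],[0,[0,0,0.001],0],[0,[0,0,0],0],[0,[0,0,0],0]])

```text
clock: 23.9
tcp_pos: [580.2, -188.1, 106.2]
tcp_rot: [0.679, 0.734, -0.0, -0.0]
contact_force: [0.3, 1.1, -3.0]
finger_gap: 0.125
gripper_force: 58.9
```

Request:
servo_tool(commands=[[0,[0,0,0.001],0],[0,[0,0,0.0005],0],[0,[0,0,0.0005],0],[0,[0,0,0],0],[0,[0,0,0],0]])

```text
clock: 24.32
tcp_pos: [580.2, -188.1, 104.5]
tcp_rot: [0.679, 0.734, -0.0, 0.0]
contact_force: [-0.4, 0.0, -1.7]
finger_gap: 0.124
gripper_force: 58.9
```

Request:
servo_tool(commands=[[0,[0,0,0.0005],0],[0,[0,0,0.0005],0],[0,[0,0,0],0],[0,[0,0,0],0]])

```text
clock: 24.65
tcp_pos: [580.3, -188.1, 104.4]
tcp_rot: [0.679, 0.734, 0.0, 0.0]
contact_force: [-4.7, 1.8, 5.4]
finger_gap: 0.129
gripper_force: 60.0
```

Request:
servo_tool(commands=[[0.5,[0,0,0],0],[0.5,[0,0,0],0],[0.5,[0,0,0],0],[0.5,[0,0,0],0],[0.5,[0,0,0],0],[0.5,[0,0,-0.005],0],[0.5,[0,0,-0.015],0],[0.5,[0,0,-0.03],0],[0.6,[0,0,-0.035],0],[0.6,[0,0,-0.035],0],[0.6,[0,0,-0.02],0],[0.6,[0,0,0],0]])

```text
clock: 25.65
tcp_pos: [581.8, -188.7, 250.6]
tcp_rot: [0.679, 0.734, 0.002, 0.005]
contact_force: [-0.0, 0.2, 1.1]
finger_gap: 0.602
gripper_force: 0.0
```

Run:
```python
from h import *
st,p=shot('wrist')
print(st['clock'],st['tcp_pos'],st['contact_force'])
s2,q=shot('scene')
cv2.imwrite('pics/f.png',np.hstack([cv2.resize(p['image'],(400,300)),cv2.resize(q['image'],(400,300))]))
```

```text
25.65 [ 581.79701069 -188.72005536  250.57223361] [-0.02861634  0.22340474  1.06011605]
```

View pics/f.png

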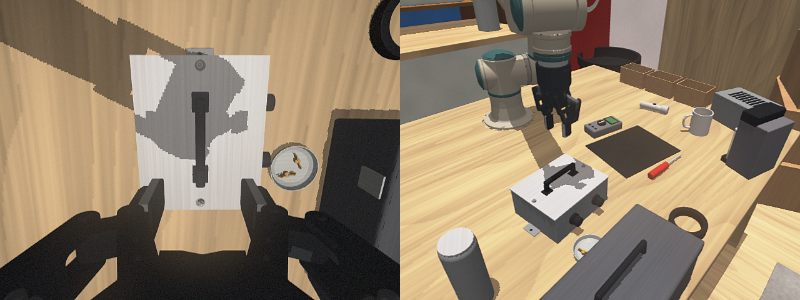

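The cover sits flat on the box with both pins through at (200,65) and (200,203). The arm is clear and the dish, screwdriver and multimeter haven't been moved.

```bash
python3 -c "
from workcell import r
print(r.finish_job())"
```

```text
the job is handed in; nothing more can be done
None
```

The job is handed in after about 26 s on the clock: the middle breaker is fully on with the other two still on, the cover is seated back over both pins and released, and the dish, screwdriver and multimeter were left where they were.

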